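Level a sprung desk shelf with a spirit level and keep it pressed onto its foot

TASK

Lay the spirit level flat on the black rubber strip of the small wooden shelf, along the strip, and let go of it. Then grip the shelf's red levelling knob, press that end of the shelf down against its spring until it is fully seated on its foot, and turn the knob until the level's bubble stands still midway between the two black lines with the shelf pressed down. Finish while still holding the knob and pressing the shelf home, the bubble centred; do not shove the other things on the desk.

Things in the scene. Friction and masses are not known exactly. Their poses are not given: they have to be found in the camera images.
- level: Loose black spirit level, orange ends, 190 long x 37 wide x 30 high (mm), 0.29 kg. Origin: centre of its underside; x along its length, z up. Grip it across its 36 mm width at the middle. In its top a green vial window 92 x 20 mm with a whitish bubble 22 mm long and black lines across it at x = -16 and +16 mm. It may lie either way round on the strip.
- bubble (a joint): Position (m) of the bubble along the level's x axis: 0 is midway between the black lines, range -0.03 to +0.03. It drifts to the HIGHER end, 30 mm for 0.02 rad of tilt (then it rests at the end of the window), and needs about 1 s to settle.
- seat (a point): Centre of the top face of the black rubber strip (200 x 60 mm) on the wooden shelf; x along strip and shelf, towards the red knob; z up. Board 345 x 130 x 12 mm, its top about 62 mm over the desk, the strip 2 mm higher. The board is hinged 105 mm on the -x side of this point and tilts only a few hundredths of a rad; its stand is fixed to the desk.
- knob: Red levelling knob on the shelf, 170 mm along +x from the strip's centre: round fluted grip 42 mm across, from 8 to 42 mm above the board, white pointer on top. Origin: on its axis at the board's top; z up. This end rides on a spring: about 8 N (12 N is ample) down on it lowers it 4 mm to a hard stop (seated); let go, it springs up and the bubble runs 22 mm towards the knob.
- knob_grip (a point): Point on the knob's axis, 27 mm above the board's top and 15 mm below the knob's top: where to grip it.
- knob_turn (a joint): Knob angle (rad), grows clockwise seen from above, 0 to 3.4; stays where left; 0.15 N m. Clockwise RAISES the knob end: 0.0133 rad of tilt (20 mm of bubble) per rad, the knob rising 3.7 mm per rad. At the start the pressed-down knob end is always too low: it needs 0.5 to 1.5 rad clockwise. The desk's slope differs each time, so only the bubble tells when to stop.
- press (a joint): How far (rad) the shelf's knob end is pressed down against its spring: 0 floating up, 0.015 fully seated (4 mm at the knob). Single readings are noisy by about 0.01 rad: average many, or feel the hard stop.
- ink_bottle: Dark violet ink bottle with black cap, 44 x 56 mm, standing loose behind the shelf; origin under its centre. Leave it alone.
- glue_stick: Yellow glue stick, 28 x 86 mm, standing loose to the right; origin under its centre. Leave it alone.
- tape_measure: Yellow tape measure, 62 x 75 x 38 mm, loose to the right; origin under its centre. Leave it alone.
- the_stamp: Wooden rubber stamp, 24 x 60 x 65 mm, standing loose to the right; origin under its centre. Leave it alone.

How it is judged:
On the way, in this order (a step that is already met when the one before it is completed fails the run):
1. the spirit level lies flat on the rubber strip, along it, and has been let go (x of level in the frame of seat between -0.022 and 0.022 m and y of level in the frame of seat between -0.016 and 0.016 m and z of level in the frame of seat between -0.005 and 0.005 m and angle between the x axis of level and the x axis of seat, either way round below 0.15 rad and angle between level's own z axis and vertical below 0.12 rad and contact force between level and the fingers below 0.3 N and linear speed of level below 0.02 m/s), for 0.3 s.
2. the knob is gripped and the shelf pressed down onto its foot (value of joint press above 0.0125 rad and contact force between the fingers and knob above 3 N), for 0.2 s.
At the end, for the whole second after the job is handed in: Level untouched, flat on the strip (22 mm along, 16 mm across, 0.15 rad); fingers hold the knob with over 3 N; shelf pressed home (press over 0.0125 rad); bubble still, within 5 mm of the middle (all of step 2 and x of level in the frame of seat between -0.022 and 0.022 m and y of level in the frame of seat between -0.016 and 0.016 m and z of level in the frame of seat between -0.005 and 0.005 m and angle between the x axis of level and the x axis of seat, either way round below 0.15 rad and angle between level's own z axis and vertical below 0.12 rad and contact force between level and the fingers below 0.3 N and value of joint bubble between -0.005 and 0.005 m and velocity of joint bubble between -0.01 and 0.01 m/s); the arm keeps its last pose, push and grip.
It fails at once if a bystander on the desk is moved by more than 30 mm (distance of any of ink_bottle, glue_stick, tape_measure, the_stamp from where it was at the start of the episode above 0.03 m).
It also fails if it takes over 58 s, if anything falls off the work surface, if the arm or the gripper's body presses on something with over 40 N, if the wrist force passes 120 N, or if a joint passes its speed limit or range.

ROBOT

A 6-joint arm with a two-finger parallel gripper is mounted at the origin on the work surface; the furniture and walls round the work are solid. World frame = base frame: x ahead of the robot, y to its left, z up, the work surface at z = 0. Lengths are in m, angles in rad, forces in N, time in s.
With the tool pointing down it reaches from about 0.3 to 0.85 m from the base axis. Payload 4.2 kg.
Tool frame: the origin (TCP) lies midway between the tips of the shut fingers; the grasp point (between the pads) lies 19 mm behind it; z points along the fingers, y is the line along which they close (so a half turn about z gives the same grasp; the last joint's range is limited). The gripper opens to 91 mm and grips with 3 to 60 N. Pads are 32 mm wide; open, the fingers measure 118 mm over their backs; the gripper's body (76 mm by 178 mm) begins 60 mm behind the grasp point.
Start: joints at [1.294, 0.32, 1.565, -0, 1.257, -0.02], TCP at [0.146, 0.556, 0.214] pointing down, gripper open.
Joint ranges: [-3.11, 3.11], [-0.84, 2.01], [0.21, 2.61], [-1.34, 4.49], [0.05, 2.63], [-2.56, 2.56]. Speed limits (rad/s): [2.57, 2.57, 3.14, 3.14, 3.14, 3.14].

INTERFACE

Orientations are given as a unit quaternion [x, y, z, w].
In Python, from workcell import ctrl gives the robot as it stands.
- The arm moves only by the tool move_arm, never from a script. Its argument "commands" is a list of rows, each an object of numbers: "x", "y", "z": the shift along the world's x, y, z in mm; "wx", "wy", "wz": the turn, a rotation vector about the world's x, y, z in rad. A call has 1 to 10 rows; each row shifts and turns the commanded pose from where the row before left it; what a row does not reach is not made up. A row lasts 1/10 s, in which the tool goes at most 50 mm and 8.59 degrees, less where a joint would pass 70% of its speed; a pose out of reach is approached as far as the arm can. A call is refused whole if a number of a shift passes 50 or a number of a turn 0.15, either way. A call with a gripper value outside its range is refused whole. "hand" is the closure, from 0 (fully open) to 1 (shut), set as the call begins (left out, the last holds). The fingers move at their own pace and stop on an object; "force" is the grip in N (left out, the last holds). Time passes only in rows, so rows that do not move let the fingers close. It gives the time, the measured TCP pose, the force, the opening and the grip force at its end, in the units of the state.
- ctrl.read_state(): the state, without advancing time (a new reading comes with each control period).
- ctrl.grab_frame(name): name is "scene" or "top"; returns a dict with "image" (384x512x3 uint8, blue, green, red), "depth" (384x512 float32, m along the optical axis (not along the pixel's ray), 0 where there is no reading), "fx", "fy", "cx", "cy" (pixels), "T" (4x4, takes a point from camera to world coordinates). Camera axes: x right, y up, looking along -z (the intrinsics and any distortion apply to the point x, -y, -z); pixel columns grow to the right and rows downward; lengths in m; the calibration is good to about 2 mm. A picture is of the moment at which its call begins.
- ctrl.hand_in(): hands the job in; it is judged then, once.
Trained networks look in the newest picture that a camera, given by its name, has taken for a name from the list of things; names that differ only in an ending like _2 or _b are one class to them, and where a whole thing is asked for, a point or a joint stands for the part that bears it (a point fixed in the world has none). Each returns a list of dicts, best first, with "score" (0 to 1); they miss things now and then, are a little off and sometimes report something else, mostly with a low value. They report only what shows in the picture. A call takes as long as a camera call.
- ctrl.silhouettes(target, camera): "pixels" (384x512 bool, what is visible of it) and "centre" ([column, row] in pixels, amid what is visible of it).
- ctrl.pinpoint(target, camera): "centre" ([column, row] in pixels: a listed point, or the origin of a listed thing).
The state is a dict: "time": time; "qpos": joint angles; "joint_velocities": joint speeds; "joint_torque": joint torques, N m; "tcp_pos": TCP position; "ee_rot": TCP orientation; "force": force on the tool from outside, world axes, zero at the start; "ft_torque": the same for the moment, N m; "width": finger opening in m; "grasp_force": force on a finger pad.
Only numpy, scipy, OpenCV 4.12 (cv2) and the standard library are available. Lean on these libraries where they do the work, as an engineer would, in place of code of your own. Each camera call takes 0.05 s, during which the arm holds its last target. There are 200 camera calls.

## Working session

There is one attempt and no reset: what is moved stays moved. The work goes in short steps, Python scripts to look and compute and a tool call to move; the robot and the scene stay as the last step left them, time stands still between calls to the robot, and variables do not carry over. Pictures are saved under pics/ and viewed, at most 10 in all, crops included, and the job is handed in when it is done.

Besides the shell and the picture viewer there is one more tool, called after "Request:" as name(argument=value, ...), one argument or row to a line, values as JSON. move_arm: Moves the arm, as the interface text tells. Its arguments: {"type":"object","properties":{"commands":{"type":"array"},"hand":{"type":"number"},"force":{"type":"number"}},"required":["commands"]}

```bash
mkdir -p pics
cat > h.py <<'E'
import numpy as np, cv2
from workcell import ctrl
def world(f,px,depth=None,z=None):
    u,v=px
    d=np.array([(u-f['cx'])/f['fx'],-(v-f['cy'])/f['fy'],-1.0]); T=np.array(f['T'])
    if z is not None:
        r=T[:3,:3]@d; return T[:3,3]+r*(z-T[2,3])/r[2]
    if depth is None:
        p=f['depth'][int(v)-1:int(v)+2,int(u)-1:int(u)+2]; p=p[p>0]
        if not len(p): return None
        depth=np.median(p)
    return T[:3,:3]@(d*depth)+T[:3,3]
def cloud(f,m):
    vs,us=np.nonzero(m&(f['depth']>0)); D=f['depth'][vs,us]
    P=np.stack([(us-f['cx'])/f['fx']*D,-(vs-f['cy'])/f['fy']*D,-D],1)
    T=np.array(f['T']); return P@T[:3,:3].T+T[:3,3]
E
python3 - <<'E'
from h import *
np.set_printoptions(precision=4,suppress=True)
ims=[]
for c in ("top","scene"):
    f=ctrl.grab_frame(c); ims.append(f['image']); print(c,f['fx'],f['T'][:3,3] if hasattr(f['T'],'shape') else f['T'], [k for k in f])
    for n in ("level","seat","knob","knob_grip","ink_bottle","glue_stick","tape_measure","the_stamp"):
        s=ctrl.pinpoint(n,c)
        for r in s[:1]: print(n,round(r['score'],2),r['centre'],world(f,r['centre']))
    for n in ("level","knob"):
        s=ctrl.silhouettes(n,c)
        if s:
            P=cloud(f,s[0]['pixels']); print('sil',n,s[0]['score'],s[0]['pixels'].sum(),np.median(P,0),P.min(0),P.max(0))
            zt=np.percentile(P[:,2],90);Q=P[P[:,2]>zt-.01][:,:2].astype(np.float32)
            print(cv2.minAreaRect(Q*1000),zt)
    cv2.imwrite(f"pics/{c}0.png",f['image'])
s=ctrl.read_state();print(s['tcp_pos'],s['ee_rot'],s['time'],s['width'],s['force'])
E
```

```text
top 387.0361898928942 [ 0.3064 -0.1232  1.1754] ['image', 'depth', 'fx', 'fy', 'cx', 'cy', 'T']
level 0.91 [125.4, 208.3] [0.4268 0.2772 0.0292]
seat 0.71 [237.7, 199.8] [ 0.443  -0.0616  0.0631]
knob 0.72 [291.0, 180.9] [ 0.4889 -0.2137  0.1043]
knob_grip 0.59 [291.5, 184.6] [ 0.4787 -0.2149  0.1027]
ink_bottle 0.68 [260.2, 164.7] [ 0.5479 -0.1284  0.0521]
glue_stick 0.41 [362.5, 241.0] [ 0.3201 -0.4242  0.0288]
tape_measure 0.59 [385.5, 169.4] [ 0.531  -0.5018  0.0337]
the_stamp 0.74 [383.6, 209.4] [ 0.4132 -0.4955  0.0144]
sil level 0.56 856 [0.4228 0.2787 0.0269] [ 0.3931  0.185  -0.0048] [0.4579 0.3755 0.0347]
((424.3494873046875, 281.6102294921875), (36.46251678466797, 190.4425048828125), 8.832157135009766) 0.030208399602319892
sil knob 0.69 224 [ 0.4829 -0.2218  0.1029] [ 0.4629 -0.249   0.0596] [ 0.5132 -0.1995  0.1096]
((484.677001953125, -222.29287719726562), (40.1031494140625, 41.80398178100586), 28.78229331970215) 0.10626291761515379
scene 474.8475662072079 [-0.6156 -1.067   0.6989] ['image', 'depth', 'fx', 'fy', 'cx', 'cy', 'T']
level 0.78 [159.6, 195.3] [ 0.3878  0.2707 -0.0009]
seat 0.83 [231.4, 198.0] [ 0.4454 -0.0471  0.0646]
knob 0.46 [280.5, 211.4] [ 0.4766 -0.2335  0.0639]
glue_stick 0.72 [298.4, 268.9] [ 0.2999 -0.4375  0.0175]
tape_measure 0.7 [362.4, 253.3] [ 0.4689 -0.5343  0.033 ]
the_stamp 0.81 [341.2, 269.8] [ 0.4056 -0.5083 -0.0033]
sil level 0.72 476 [0.4152 0.2717 0.0218] [ 0.371   0.1318 -0.0029] [0.5027 0.4349 0.0384]
((421.2268981933594, 252.528564453125), (249.19935607910156, 79.22360229492188), 85.0428466796875) 0.030116415433851795
sil knob 0.6 190 [ 0.4757 -0.2312  0.0942] [ 0.459  -0.2464  0.0619] [ 0.5338 -0.1663  0.1077]
((483.67730712890625, -226.10040283203125), (42.634849548339844, 41.56859588623047), 39.3021240234375) 0.10497942452541999
[0.1461 0.5562 0.214 ] [0.128  0.9918 0.     0.    ] 1.1 0.09117823433457709 [-0.1307 -0.1794  0.4197]
```

View pics/top0.png

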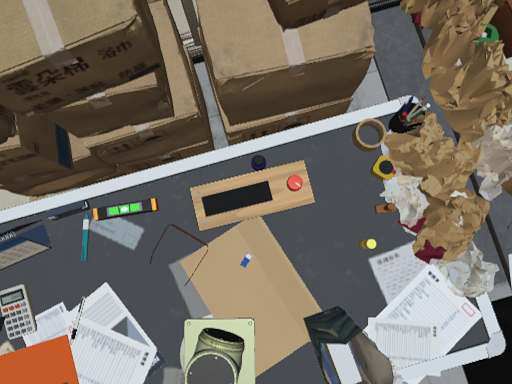

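View pics/scene0.png

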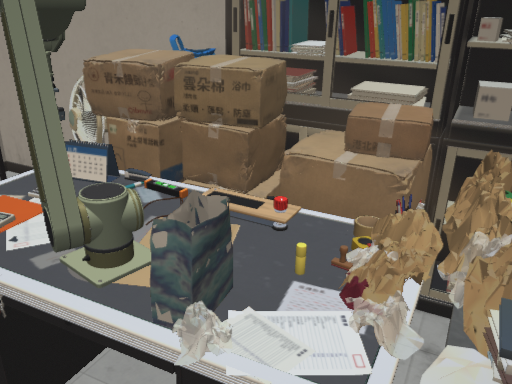

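The top view shows the level at about (125,208), the strip at (237,198), the knob at (294,183) and the ink bottle at (259,162). The bystanders are to the right at x=362-385. The networks agree with the picture, so I'm moving above the level.

Request:
move_arm(
  commands=[
    {"x":31,"y":-31,"wz":-0.13},
    {"x":31,"y":-31,"wz":-0.13},
    {"x":31,"y":-31,"wz":-0.13},
    {"x":31,"y":-31,"wz":-0.13},
    {"x":31,"y":-31,"wz":-0.13},
    {"x":31,"y":-31,"wz":-0.13},
    {"x":31,"y":-31,"wz":-0.13},
    {"x":31,"y":-30,"wz":-0.13},
    {"x":30,"y":-28,"wz":-0.12,"z":-40},
    {"z":-40},
  ],
  hand=0,
  force=25,
)

```text
validation failed for argument at $.co...
```

Run:
```python
from h import *
np.set_printoptions(precision=4,suppress=True)
f=ctrl.grab_frame("top")
for n in ("seat","knob"):
    s=ctrl.silhouettes(n,"top")
    for r in s[:2]:
        P=cloud(f,r['pixels']);print(n,r['score'],P.shape,np.median(P,0));print(cv2.minAreaRect((P[:,:2]*1000).astype(np.float32)))
g=f['image'].max(2); m=np.zeros(g.shape,bool); m[175:220,195:280]=g[175:220,195:280]<60
nl,lab,st,c=cv2.connectedComponentsWithStats(m.astype(np.uint8)); i=1+st[1:,4].argmax()
P=cloud(f,lab==i);print('strip',np.median(P,0),cv2.minAreaRect((P[:,:2]*1000).astype(np.float32)))
s=ctrl.read_state();print(s['tcp_pos'],s['ee_rot'],s['time'],s['qpos'],s['force'])
cv2.imwrite("pics/top1.png",f['image'])
```

```text
seat 0.97 (5308, 3) [ 0.4549 -0.1026  0.0622]
((463.7666320800781, -101.35618591308594), (144.6439971923828, 367.1947326660156), 13.37609577178955)
seat 0.25 (187, 3) [ 0.4826 -0.2218  0.1038]
((483.239501953125, -221.9921417236328), (39.43759536743164, 39.7640380859375), 2.371387243270874)
knob 0.67 (214, 3) [ 0.4827 -0.2217  0.1034]
((485.86376953125, -220.94036865234375), (47.44292449951172, 41.92822265625), 36.32655334472656)
strip [ 0.448  -0.0571  0.0634] ((448.1236572265625, -58.54193115234375), (56.02906799316406, 196.3582000732422), 13.316757202148438)
[0.146  0.5562 0.214 ] [0.128  0.9918 0.     0.    ] 1.25 [ 1.294   0.3196  1.5645 -0.      1.2574 -0.02  ] [-0.1185 -0.4997  0.2698]
```

View pics/top1.png

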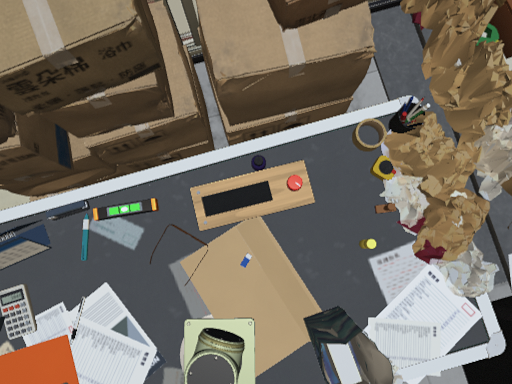

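The picture is unchanged because the move was refused. The strip's centre is at about (0.448,-0.058) and the shelf's yaw is 13.3°. I'll retry with all keys filled in.

Request:
move_arm(
  commands=[
    {"x":31,"y":-31,"z":0,"wx":0,"wy":0,"wz":-0.13},
    {"x":31,"y":-31,"z":0,"wx":0,"wy":0,"wz":-0.13},
    {"x":31,"y":-31,"z":0,"wx":0,"wy":0,"wz":-0.13},
    {"x":31,"y":-31,"z":0,"wx":0,"wy":0,"wz":-0.13},
    {"x":31,"y":-31,"z":0,"wx":0,"wy":0,"wz":-0.13},
    {"x":31,"y":-31,"z":0,"wx":0,"wy":0,"wz":-0.13},
    {"x":31,"y":-31,"z":0,"wx":0,"wy":0,"wz":-0.13},
    {"x":31,"y":-30,"z":0,"wx":0,"wy":0,"wz":-0.13},
    {"x":30,"y":-28,"z":-40,"wx":0,"wy":0,"wz":-0.12},
    {"x":0,"y":0,"z":-40,"wx":0,"wy":0,"wz":0},
  ],
  hand=0,
  force=25,
)

```text
time: 2.25
tcp_pos: [0.4245, 0.283, 0.1399]
ee_rot: [0.653, 0.757, 0.003, 0.002]
force: [0.3, 0.4, -1.1]
width: 0.0911
grasp_force: 0.0
```

Request:
move_arm(
  commands=[
    {"x":0,"y":-2,"z":-40,"wx":0,"wy":0,"wz":0},
    {"x":0,"y":0,"z":-40,"wx":0,"wy":0,"wz":0},
    {"x":0,"y":0,"z":-30,"wx":0,"wy":0,"wz":0},
    {"x":0,"y":0,"z":-15,"wx":0,"wy":0,"wz":0},
    {"x":0,"y":0,"z":-6,"wx":0,"wy":0,"wz":0},
    {"x":0,"y":0,"z":0,"wx":0,"wy":0,"wz":0},
  ],
)

```text
time: 2.85
tcp_pos: [0.4201, 0.2827, 0.0077]
ee_rot: [0.651, 0.759, -0.0, -0.0]
force: [0.6, -0.1, -0.4]
width: 0.0911
grasp_force: 0.0
```

Request:
move_arm(
  commands=[
    {"x":0,"y":0,"z":0},
    {"x":0,"y":0,"z":0},
    {"x":0,"y":0,"z":0},
    {"x":0,"y":0,"z":0},
    {"x":0,"y":0,"z":0},
    {"x":0,"y":0,"z":0},
    {"x":0,"y":0,"z":0},
  ],
  hand=1,
  force=25,
)

```text
validation failed for argument at $.co...
```

Request:
move_arm(
  commands=[
    {"x":0,"y":0,"z":0,"wx":0,"wy":0,"wz":0},
    {"x":0,"y":0,"z":0,"wx":0,"wy":0,"wz":0},
    {"x":0,"y":0,"z":0,"wx":0,"wy":0,"wz":0},
    {"x":0,"y":0,"z":0,"wx":0,"wy":0,"wz":0},
    {"x":0,"y":0,"z":0,"wx":0,"wy":0,"wz":0},
    {"x":0,"y":0,"z":0,"wx":0,"wy":0,"wz":0},
    {"x":0,"y":0,"z":0,"wx":0,"wy":0,"wz":0},
  ],
  hand=1,
  force=25,
)

```text
time: 3.55
tcp_pos: [0.421, 0.2831, 0.0083]
ee_rot: [0.651, 0.759, 0.001, 0.0]
force: [1.8, 0.8, 0.6]
width: 0.038
grasp_force: 0.6
```

Request:
move_arm(
  commands=[
    {"x":0,"y":0,"z":0,"wx":0,"wy":0,"wz":0},
    {"x":0,"y":0,"z":0,"wx":0,"wy":0,"wz":0},
    {"x":0,"y":0,"z":0,"wx":0,"wy":0,"wz":0},
    {"x":0,"y":0,"z":10,"wx":0,"wy":0,"wz":0},
    {"x":0,"y":0,"z":25,"wx":0,"wy":0,"wz":0},
    {"x":0,"y":0,"z":30,"wx":0,"wy":0,"wz":0},
    {"x":0,"y":0,"z":35,"wx":0,"wy":0,"wz":0},
    {"x":0,"y":0,"z":20,"wx":0,"wy":0,"wz":0},
    {"x":0,"y":0,"z":0,"wx":0,"wy":0,"wz":0},
  ],
)

```text
time: 4.45
tcp_pos: [0.421, 0.2834, 0.1308]
ee_rot: [0.651, 0.759, 0.002, 0.001]
force: [0.9, 0.5, -3.3]
width: 0.036
grasp_force: 25.0
```

Run:
```python
from h import *
np.set_printoptions(precision=4,suppress=True)
f=ctrl.grab_frame("top")
s=ctrl.silhouettes("level","top")
for r in s[:1]:
    P=cloud(f,r['pixels']);print(r['score'],P.shape,np.median(P,0));print(cv2.minAreaRect((P[:,:2]*1000).astype(np.float32)))
for r in ctrl.pinpoint("level","top")[:1]: print(r,world(f,r['centre']))
s=ctrl.read_state();print(s['tcp_pos'],s['ee_rot'],s['time'],s['qpos'],s['force'],s['ft_torque'],s['width'],s['grasp_force'])
cv2.imwrite("pics/top2.png",f['image'])
```

```text
0.9 (558, 3) [0.4248 0.2329 0.1493]
((430.09893798828125, 252.80593872070312), (137.8278045654297, 58.71092987060547), 79.78323364257812)
{'centre': [109.9, 208.1], 'score': 0.78} [0.4074 0.2479 0.2244]
[0.4187 0.2819 0.1266] [ 0.6506  0.7594 -0.0018 -0.0006] 4.6 [0.5697 0.2876 1.851  0.0001 1.0068 0.4156] [-1.1201 -0.6226 -2.1858] [-0.1152  0.0535 -0.0099] 0.03575535919158359 24.99771773815155
```

View pics/top2.png

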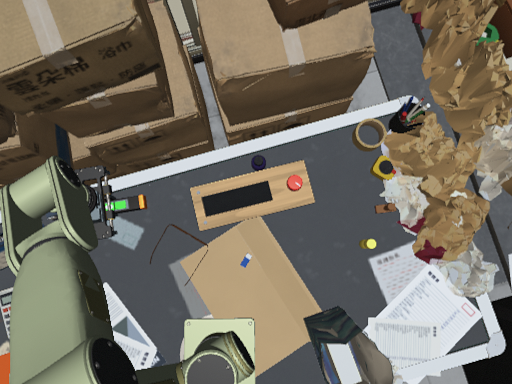

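The level is gripped and lifted: its right end shows at (140,201), and the pads read 25 N. I'm carrying it over the strip.

Request:
move_arm(
  commands=[
    {"x":3,"y":-20,"z":0,"wx":0,"wy":0,"wz":0.01},
    {"x":3,"y":-34,"z":0,"wx":0,"wy":0,"wz":0.01},
    {"x":3,"y":-40,"z":0,"wx":0,"wy":0,"wz":0.01},
    {"x":3,"y":-42,"z":0,"wx":0,"wy":0,"wz":0.01},
    {"x":3,"y":-42,"z":0,"wx":0,"wy":0,"wz":0.01},
    {"x":3,"y":-42,"z":0,"wx":0,"wy":0,"wz":0.01},
    {"x":3,"y":-42,"z":0,"wx":0,"wy":0,"wz":0.01},
    {"x":3,"y":-40,"z":0,"wx":0,"wy":0,"wz":0.01},
    {"x":3,"y":-39,"z":0,"wx":0,"wy":0,"wz":0},
    {"x":0,"y":0,"z":-20,"wx":0,"wy":0,"wz":0},
  ],
)

```text
time: 5.6
tcp_pos: [0.4485, -0.0624, 0.1082]
ee_rot: [0.622, 0.783, 0.0, 0.002]
force: [0.9, 1.0, -2.9]
width: 0.0358
grasp_force: 25.0
```

Request:
move_arm(
  commands=[
    {"x":0,"y":0,"z":-15,"wx":0,"wy":0,"wz":0},
    {"x":0,"y":0,"z":0,"wx":0,"wy":0,"wz":0},
  ],
)

```text
time: 5.8
tcp_pos: [0.4439, -0.0582, 0.0898]
ee_rot: [0.62, 0.784, -0.002, -0.004]
force: [-0.2, 0.1, -3.0]
width: 0.0358
grasp_force: 25.0
```

Run:
```python
from h import *
np.set_printoptions(precision=4,suppress=True)
f=ctrl.grab_frame("top")
cv2.imwrite("pics/top3.png",cv2.resize(f['image'][130:260,140:340],None,fx=3,fy=3))
L=[]
for i in range(4):
    s=ctrl.read_state();L.append(s['tcp_pos']);ctrl.grab_frame("top")
print(np.mean(L,0),s['ee_rot'],s['time'],s['qpos'],s['force'])
```

```text
[ 0.4465 -0.0581  0.0923] [0.6195 0.785  0.0001 0.0001] 6.0 [-0.1545  0.2485  2.0128  0.      0.8801 -0.3891] [ 0.32    0.2143 -3.2455]
```

View pics/top3.png

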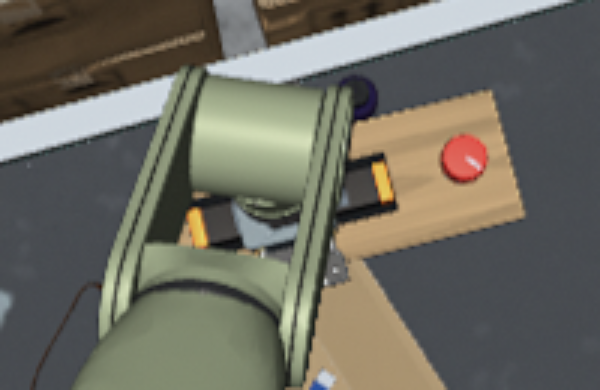

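The level sits over the strip and is parallel to it. Its ends show at (200,228) and (383,182) in the crop. Lowering it now.

Request:
move_arm(
  commands=[
    {"x":1,"y":0,"z":-8,"wx":0,"wy":0,"wz":0},
    {"x":0,"y":0,"z":-5,"wx":0,"wy":0,"wz":0},
    {"x":0,"y":0,"z":-3,"wx":0,"wy":0,"wz":0},
    {"x":0,"y":0,"z":0,"wx":0,"wy":0,"wz":0},
  ],
)

```text
time: 6.45
tcp_pos: [0.4477, -0.0581, 0.0765]
ee_rot: [0.62, 0.785, -0.0, -0.001]
force: [0.7, 0.8, -3.1]
width: 0.0358
grasp_force: 25.0
```

Request:
move_arm(
  commands=[
    {"x":0,"y":0,"z":-2,"wx":0,"wy":0,"wz":0},
    {"x":0,"y":0,"z":0,"wx":0,"wy":0,"wz":0},
  ],
)

```text
time: 6.65
tcp_pos: [0.4482, -0.0583, 0.0749]
ee_rot: [0.62, 0.785, -0.0, -0.0]
force: [0.1, -0.3, -2.8]
width: 0.0358
grasp_force: 25.0
```

Request:
move_arm(
  commands=[
    {"x":0,"y":0,"z":-2,"wx":0,"wy":0,"wz":0},
    {"x":0,"y":0,"z":0,"wx":0,"wy":0,"wz":0},
  ],
)

```text
time: 6.85
tcp_pos: [0.4483, -0.0583, 0.0731]
ee_rot: [0.62, 0.785, 0.0, 0.0]
force: [-0.3, -0.9, -2.1]
width: 0.0356
grasp_force: 25.0
```

Request:
move_arm(
  commands=[
    {"x":0,"y":0,"z":-1,"wx":0,"wy":0,"wz":0},
    {"x":0,"y":0,"z":0,"wx":0,"wy":0,"wz":0},
  ],
)

```text
time: 7.05
tcp_pos: [0.4487, -0.0583, 0.0726]
ee_rot: [0.62, 0.785, 0.0, 0.001]
force: [-0.4, 0.7, 1.4]
width: 0.0357
grasp_force: 25.0
```

Contact felt. I'm opening the gripper and rising.

Request:
move_arm(
  commands=[
    {"x":0,"y":0,"z":0,"wx":0,"wy":0,"wz":0},
    {"x":0,"y":0,"z":0,"wx":0,"wy":0,"wz":0},
    {"x":0,"y":0,"z":0,"wx":0,"wy":0,"wz":0},
    {"x":0,"y":0,"z":10,"wx":0,"wy":0,"wz":0},
    {"x":0,"y":0,"z":30,"wx":0,"wy":0,"wz":0},
    {"x":0,"y":0,"z":40,"wx":0,"wy":0,"wz":0},
    {"x":0,"y":0,"z":40,"wx":0,"wy":0,"wz":0},
    {"x":0,"y":-30,"z":10,"wx":0,"wy":0,"wz":0},
    {"x":4,"y":-40,"z":0,"wx":0,"wy":0,"wz":0},
    {"x":4,"y":-40,"z":0,"wx":0,"wy":0,"wz":0},
  ],
  hand=0.1,
)

```text
time: 8.05
tcp_pos: [0.4566, -0.1693, 0.2038]
ee_rot: [0.619, 0.785, 0.001, 0.001]
force: [2.0, 0.3, 0.2]
width: 0.0819
grasp_force: 0.0
```

Request:
move_arm(
  commands=[
    {"x":10,"y":-26,"z":0,"wx":0,"wy":0,"wz":0.1},
    {"x":9,"y":-14,"z":0,"wx":0,"wy":0,"wz":0.1},
    {"x":9,"y":-14,"z":0,"wx":0,"wy":0,"wz":0.1},
    {"x":0,"y":0,"z":0,"wx":0,"wy":0,"wz":0},
  ],
)

```text
time: 8.45
tcp_pos: [0.4851, -0.2238, 0.2025]
ee_rot: [0.496, 0.868, -0.0, 0.001]
force: [-0.3, 0.6, -0.1]
width: 0.0821
grasp_force: 0.0
```

Run:
```python
from h import *
np.set_printoptions(precision=4,suppress=True)
f=ctrl.grab_frame("top")
print(*[(r['score'],r['centre'],world(f,r['centre'])) for r in ctrl.pinpoint("level","top")[:1]])
L=[]
for i in range(4):
    g=ctrl.grab_frame("scene");s=ctrl.read_state();L.append(s['tcp_pos'])
print(np.mean(L,0),s['ee_rot'],s['time'],s['qpos'],s['force'])
a=cv2.resize(f['image'][140:250,170:330],None,fx=3.5,fy=3.5)
b=cv2.resize(g['image'][160:230,180:340],(560,245))
cv2.imwrite("pics/c4.png",np.vstack([a,b])[:600])
```

```text
(0.76, [239.0, 201.9], array([ 0.4335, -0.0667,  0.0912]))
[ 0.4837 -0.2215  0.2023] [ 0.4955  0.8686  0.0001 -0.    ] 8.75 [-0.451   0.2602  1.6803  0.0002  1.2011 -0.985 ] [ 0.4355  0.3969 -0.3964]
```

View pics/c4.png

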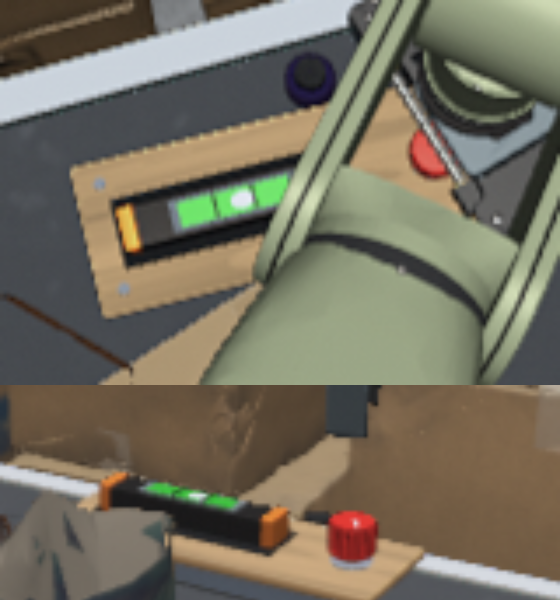

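The level lies along the strip with its bubble at (240,198) in the crop, near the middle while the shelf floats. The knob at (430,155) is directly under the gripper, so I'm descending to grip it.

Request:
move_arm(
  commands=[
    {"x":0,"y":0,"z":-40,"wx":0,"wy":0,"wz":0},
    {"x":0,"y":0,"z":-40,"wx":0,"wy":0,"wz":0},
    {"x":0,"y":0,"z":-30,"wx":0,"wy":0,"wz":0},
    {"x":0,"y":0,"z":-13,"wx":0,"wy":0,"wz":0},
    {"x":0,"y":0,"z":-6,"wx":0,"wy":0,"wz":0},
    {"x":0,"y":0,"z":0,"wx":0,"wy":0,"wz":0},
  ],
)

```text
time: 9.35
tcp_pos: [0.484, -0.2218, 0.0728]
ee_rot: [0.495, 0.869, 0.0, -0.0]
force: [0.0, -0.3, 0.3]
width: 0.082
grasp_force: 0.0
```

Request:
move_arm(
  commands=[
    {"x":0,"y":0,"z":0,"wx":0,"wy":0,"wz":0},
    {"x":0,"y":0,"z":0,"wx":0,"wy":0,"wz":0},
    {"x":0,"y":0,"z":0,"wx":0,"wy":0,"wz":0},
    {"x":0,"y":0,"z":0,"wx":0,"wy":0,"wz":0},
    {"x":0,"y":0,"z":0,"wx":0,"wy":0,"wz":0},
    {"x":0,"y":0,"z":0,"wx":0,"wy":0,"wz":0},
    {"x":0,"y":0,"z":0,"wx":0,"wy":0,"wz":0},
    {"x":0,"y":0,"z":0,"wx":0,"wy":0,"wz":0},
  ],
  hand=1,
  force=30,
)

```text
time: 10.15
tcp_pos: [0.4844, -0.2222, 0.0733]
ee_rot: [0.495, 0.869, 0.0, 0.0]
force: [0.1, 1.2, 1.7]
width: 0.0415
grasp_force: 30.0
```

Gripped with little side force. Pressing down.

Request:
move_arm(
  commands=[
    {"x":0,"y":0,"z":-2,"wx":0,"wy":0,"wz":0},
    {"x":0,"y":0,"z":-2,"wx":0,"wy":0,"wz":0},
    {"x":0,"y":0,"z":0,"wx":0,"wy":0,"wz":0},
  ],
)

```text
time: 10.45
tcp_pos: [0.4849, -0.2226, 0.0698]
ee_rot: [0.495, 0.869, 0.0, 0.001]
force: [-0.1, 0.1, 7.5]
width: 0.0414
grasp_force: 30.0
```

Request:
move_arm(
  commands=[
    {"x":0,"y":0,"z":-1,"wx":0,"wy":0,"wz":0},
    {"x":0,"y":0,"z":0,"wx":0,"wy":0,"wz":0},
    {"x":0,"y":0,"z":0,"wx":0,"wy":0,"wz":0},
  ],
)

```text
time: 10.75
tcp_pos: [0.485, -0.2227, 0.0691]
ee_rot: [0.495, 0.869, 0.0, 0.001]
force: [0.2, -0.4, 8.1]
width: 0.0411
grasp_force: 30.0
```

Request:
move_arm(
  commands=[
    {"x":0,"y":0,"z":-1,"wx":0,"wy":0,"wz":0},
    {"x":0,"y":0,"z":0,"wx":0,"wy":0,"wz":0},
    {"x":0,"y":0,"z":0,"wx":0,"wy":0,"wz":0},
  ],
)

```text
time: 11.05
tcp_pos: [0.4854, -0.2227, 0.0686]
ee_rot: [0.496, 0.869, 0.0, 0.002]
force: [-0.2, 1.4, 10.2]
width: 0.0415
grasp_force: 30.0
```

Request:
move_arm(
  commands=[
    {"x":0,"y":0,"z":-0.5,"wx":0,"wy":0,"wz":0},
    {"x":0,"y":0,"z":0,"wx":0,"wy":0,"wz":0},
    {"x":0,"y":0,"z":0,"wx":0,"wy":0,"wz":0},
  ],
)

```text
time: 11.35
tcp_pos: [0.4856, -0.2227, 0.0685]
ee_rot: [0.495, 0.869, 0.0, 0.002]
force: [-0.4, 1.2, 12.4]
width: 0.0416
grasp_force: 30.0
```

```bash
cat > bub.py <<'E'
from h import *
import sys
def run(tag):
    fs=[ctrl.grab_frame("top") for _ in range(4)]
    F=np.mean([ctrl.read_state()['force'] for _ in range(1)],0)
    im=np.mean([f['image'].astype(float) for f in fs],0).astype(np.uint8)
    np.save(f"{tag}.npy",im); g=ctrl.grab_frame("scene")['image']
    cv2.imwrite(f"pics/{tag}.png",np.vstack([cv2.resize(im[180:220,195:285],(720,320),interpolation=cv2.INTER_CUBIC),cv2.resize(g[175:220,185:305],(720,270),interpolation=cv2.INTER_CUBIC)]))
    print(F,ctrl.read_state()['time'])
    return fs[0],im
if __name__=="__main__": run(sys.argv[1])
E
python3 bub.py b1
```

```text
[-0.39742843  1.65032962 12.90913349] 11.6
```

View pics/b1.png

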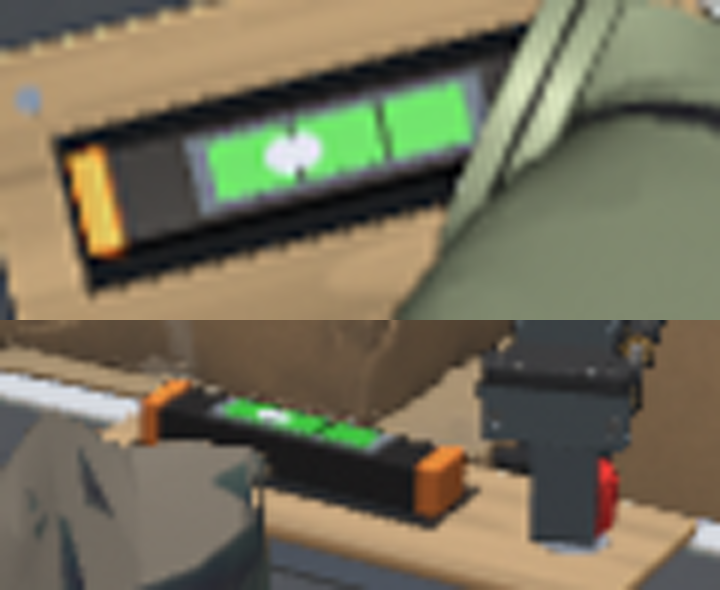

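The bubble is at 293 px and the black lines are at 295 and 383, so it sits 16.5 mm from the middle, away from the knob. That needs about 0.8 rad clockwise, with the hand rising 3.7 mm per rad.

Request:
move_arm(
  commands=[
    {"x":0,"y":0,"z":-0.4,"wx":0,"wy":0,"wz":0},
    {"x":0,"y":0,"z":0.37,"wx":0,"wy":0,"wz":-0.1},
    {"x":0,"y":0,"z":0.37,"wx":0,"wy":0,"wz":-0.1},
    {"x":0,"y":0,"z":0.37,"wx":0,"wy":0,"wz":-0.1},
    {"x":0,"y":0,"z":0.37,"wx":0,"wy":0,"wz":-0.1},
    {"x":0,"y":0,"z":0,"wx":0,"wy":0,"wz":0},
  ],
)

```text
time: 12.2
tcp_pos: [0.4858, -0.2224, 0.0699]
ee_rot: [0.659, 0.752, 0.001, 0.002]
force: [-0.8, 3.3, 14.8]
width: 0.0414
grasp_force: 30.0
```

Request:
move_arm(
  commands=[
    {"x":0,"y":0,"z":0.37,"wx":0,"wy":0,"wz":-0.1},
    {"x":0,"y":0,"z":0.37,"wx":0,"wy":0,"wz":-0.1},
    {"x":0,"y":0,"z":0.37,"wx":0,"wy":0,"wz":-0.1},
    {"x":0,"y":0,"z":0.37,"wx":0,"wy":0,"wz":-0.1},
    {"x":0,"y":0,"z":0,"wx":0,"wy":0,"wz":0},
    {"x":0,"y":0,"z":0,"wx":0,"wy":0,"wz":0},
    {"x":0,"y":0,"z":0,"wx":0,"wy":0,"wz":0},
    {"x":0,"y":0,"z":0,"wx":0,"wy":0,"wz":0},
    {"x":0,"y":0,"z":0,"wx":0,"wy":0,"wz":0},
    {"x":0,"y":0,"z":0,"wx":0,"wy":0,"wz":0},
  ],
)

```text
time: 13.2
tcp_pos: [0.486, -0.2224, 0.0714]
ee_rot: [0.795, 0.607, 0.002, 0.002]
force: [-0.2, 3.1, 13.5]
width: 0.0417
grasp_force: 30.0
```

Request:
move_arm(
  commands=[
    {"x":0,"y":0,"z":0,"wx":0,"wy":0,"wz":0},
    {"x":0,"y":0,"z":0,"wx":0,"wy":0,"wz":0},
    {"x":0,"y":0,"z":0,"wx":0,"wy":0,"wz":0},
    {"x":0,"y":0,"z":0,"wx":0,"wy":0,"wz":0},
    {"x":0,"y":0,"z":0,"wx":0,"wy":0,"wz":0},
    {"x":0,"y":0,"z":0,"wx":0,"wy":0,"wz":0},
  ],
)

```text
time: 13.8
tcp_pos: [0.4859, -0.2224, 0.0714]
ee_rot: [0.795, 0.607, 0.002, 0.002]
force: [1.1, 2.9, 12.5]
width: 0.0413
grasp_force: 30.0
```

```bash
python3 bub.py b2
```

```text
[ 0.39500399  3.38552202 13.64859165] 14.05
```

View pics/b2.png

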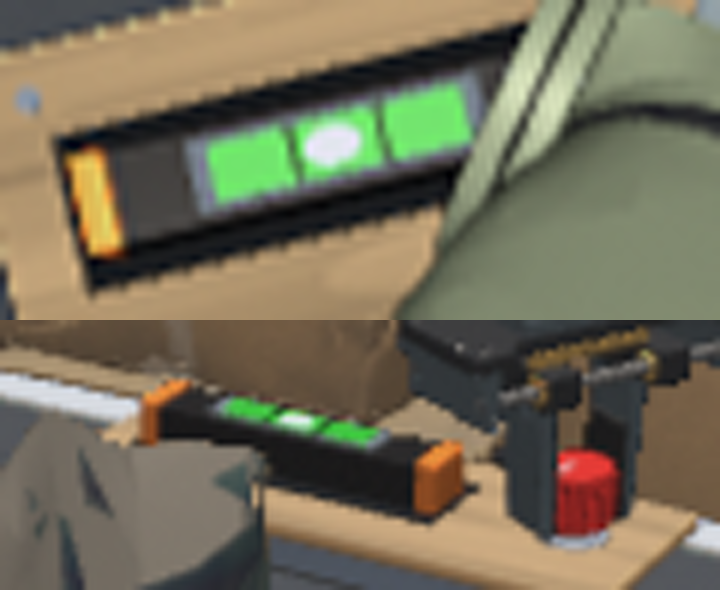

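The bubble is at 331 px and the middle is about 338, so it is still 2.5 mm short. I'll turn about 0.12 rad more and press slightly firmer, then measure numerically.

Request:
move_arm(
  commands=[
    {"x":0,"y":0,"z":0.0,"wx":0,"wy":0,"wz":-0.06},
    {"x":0,"y":0,"z":0.0,"wx":0,"wy":0,"wz":-0.06},
    {"x":0,"y":0,"z":0,"wx":0,"wy":0,"wz":0},
    {"x":0,"y":0,"z":0,"wx":0,"wy":0,"wz":0},
    {"x":0,"y":0,"z":0,"wx":0,"wy":0,"wz":0},
    {"x":0,"y":0,"z":0,"wx":0,"wy":0,"wz":0},
    {"x":0,"y":0,"z":0,"wx":0,"wy":0,"wz":0},
    {"x":0,"y":0,"z":0,"wx":0,"wy":0,"wz":0},
    {"x":0,"y":0,"z":0,"wx":0,"wy":0,"wz":0},
    {"x":0,"y":0,"z":0,"wx":0,"wy":0,"wz":0},
  ],
)

```text
time: 15.05
tcp_pos: [0.4862, -0.2224, 0.0717]
ee_rot: [0.83, 0.558, 0.002, 0.002]
force: [0.7, 3.7, 14.8]
width: 0.0416
grasp_force: 30.0
```

Request:
move_arm(
  commands=[
    {"x":0,"y":0,"z":0,"wx":0,"wy":0,"wz":0},
    {"x":0,"y":0,"z":0,"wx":0,"wy":0,"wz":0},
    {"x":0,"y":0,"z":0,"wx":0,"wy":0,"wz":0},
    {"x":0,"y":0,"z":0,"wx":0,"wy":0,"wz":0},
    {"x":0,"y":0,"z":0,"wx":0,"wy":0,"wz":0},
  ],
)

```text
time: 15.55
tcp_pos: [0.4862, -0.2224, 0.0717]
ee_rot: [0.83, 0.558, 0.002, 0.002]
force: [0.1, 3.0, 15.8]
width: 0.042
grasp_force: 30.0
```

```bash
cat > m.py <<'E'
from bub import *
run(sys.argv[1])
for t in sys.argv[2:]+[sys.argv[1]]:
    im=np.load(t+".npy")[185:215,195:256].astype(float); b,g,r=im[...,0],im[...,1],im[...,2]
    win=(g>150)&(g>r+60)|(np.minimum(b,r)>150)&(abs(r-b)<40); n,lab,st,c=cv2.connectedComponentsWithStats(cv2.morphologyEx(win.astype(np.uint8),cv2.MORPH_CLOSE,np.ones((3,3))))
    k=1+st[1:,4].argmax(); W=lab==k; v,u=np.nonzero(W)
    mid=np.array(cv2.minAreaRect(np.stack([u,v],1).astype(np.float32))[0]); e=np.array([.973,-.23])
    w=np.clip((r-100)/110,0,1)*W*(r>150); vv,uu=np.indices(W.shape)
    p=np.array([(w*uu).sum(),(w*vv).sum()])/w.sum()
    print(t,"bubble off window mid, mm:",(p-mid)@e*32/(88/8/.973))
E
python3 m.py b3 b1 b2; python3 -c "
from h import *
s=ctrl.read_state();print(s['tcp_pos'],s['force'],s['grasp_force'],s['time'])"
```

```text
[ 0.15620013  2.68314618 15.28756844] 15.8
b1 bubble off window mid, mm: -17.287637145011352
b2 bubble off window mid, mm: -2.25650380827422
b3 bubble off window mid, mm: 0.09908677999729587
[ 0.48617562 -0.22244128  0.07167826] [-0.34145665  3.05679734 15.2692877 ] 30.00251054763794 15.8
```

View pics/b3.png

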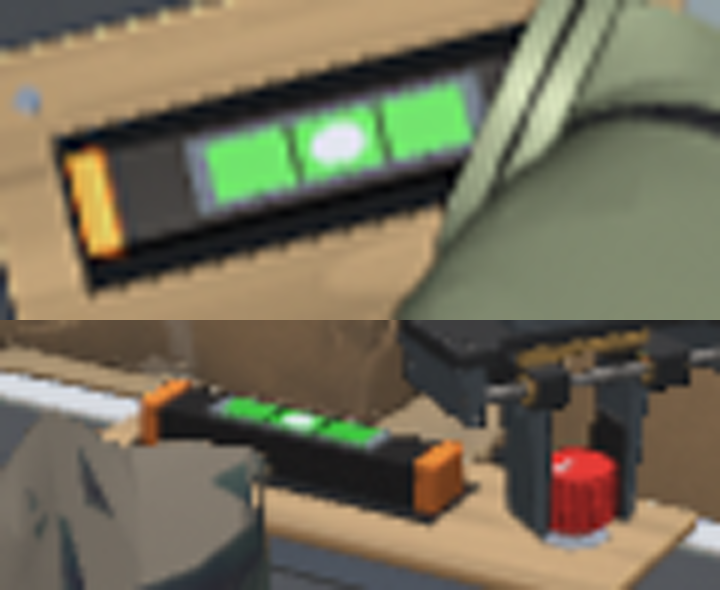

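The bubble is at 338 px, midway between the lines at 295 and 383. The press force is 15 N, more than the 12 N needed, and the bubble moved just as the turn predicted, so the shelf is seated.

```bash
python3 -c "
from workcell import ctrl
print(ctrl.hand_in())"
```

```text
the job is handed in; nothing more can be done
None
```

The job is handed in (verdict not shown): the level lies flat on the strip, the knob is gripped and pressed home at about 15 N, and the bubble measured about 0.1 mm from the middle.

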